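# Restock the covered bottle carrier by feel

## Task

Stow both white bottles in the grey covered carrier, upright and fully down on the cell floor, one in each of the two empty cells. The flaps hide which cells are already taken, so feel for the empty ones by pressing a bottle gently on the flaps: an empty cell lets it sink right in, a taken one stops it at about the level of the cover, and must not be forced. Leave the tape, needle holder and gauze packet where they are.

Things in the scene. Friction and masses are not known exactly. Their poses are not given: they have to be found in the camera images.
- carrier: dark grey plastic bottle carrier, fixed; 150 x 220 mm, 100 mm high (cover overhangs 3 mm; a wire handle stands out 20 mm at each short end, 70 mm up). Origin at the centre of its underside; x along its short side, y along its long side, z up. Six cells, 2 along x by 3 along y, walled off, floor 5 mm above the underside, lie under a 4 mm flat cover; two cells are empty, which ones differs each time
- cell_1 (a point): centre of a cell's opening, level with the top of the cover, 100 mm up; at x -36, y -72 mm in the carrier's axes. The opening is 58 mm square, shut by an opaque white flap with a 5 mm high press rib along its middle, hinged at the +x edge (carrier axes); it swings only downwards, up to 90 degrees, gives way at under 2 N and springs back; hanging open it takes up to 8 mm at the hinge side. All six cells are alike
- cell_2 (a point): centre of a cell's opening, level with the top of the cover, 100 mm up; at x -36, y +0 mm in the carrier's axes. A taken cell (four of six) hides a pump pot whose spring head, just under the flap, stops a bottle springily: about 5 N with its foot 0 to 4 mm below the top of the cover, about 25 N some 4 to 9 mm below. In an empty cell a bottle goes 95 mm down to the floor
- cell_3 (a point): centre of a cell's opening, level with the top of the cover, 100 mm up; at x -36, y +72 mm in the carrier's axes. Flap as at cell_1
- cell_4 (a point): centre of a cell's opening, level with the top of the cover, 100 mm up; at x +36, y -72 mm in the carrier's axes. Flap as at cell_1
- cell_5 (a point): centre of a cell's opening, level with the top of the cover, 100 mm up; at x +36, y +0 mm in the carrier's axes. Flap as at cell_1
- cell_6 (a point): centre of a cell's opening, level with the top of the cover, 100 mm up; at x +36, y +72 mm in the carrier's axes. Flap as at cell_1
- bottle_1_center (a point): centre (half-way up, 75 mm above its foot) of a loose upright white bottle with a dark grey cap: 150 mm high, 0.08 to 0.17 kg; foot 28 mm wide, flaring to the 38 mm body 6 mm up; shoulders from 98 mm; cap 26 mm wide from 117 mm to the top at 150 mm. z along the bottle, towards the cap. Fully down in a cell, 55 mm of it stands above the cover
- bottle_2_center (a point): centre (half-way up, 75 mm above its foot) of a loose upright white bottle with a dark grey cap: 150 mm high, 0.08 to 0.17 kg; foot 28 mm wide, flaring to the 38 mm body 6 mm up; shoulders from 98 mm; cap 26 mm wide from 117 mm to the top at 150 mm. z along the bottle, towards the cap. Fully down in a cell, 55 mm of it stands above the cover
- tape: bystander: roll of paper tape lying flat, 48 mm wide, 25 mm high; origin at the centre of its underside
- needle_holder: bystander: beige plastic needle holder standing on its flange, 31 mm wide, 54 mm high; origin at the centre of its underside
- gauze: bystander: flat gauze packet, 62 x 63 x 8 mm; origin at the centre of its underside
Not all that is in view belongs to the job. What is shaped like the part that bears bottle_1_center but green is not meant.

How it is judged:
At the end, for the whole second after the job is handed in: Both bottles stand at rest in cells of the carrier: each centre lies within the carrier's outline and less than 90 mm above its underside (fully down is 80 mm), and each leans less than 0.2 rad (z of each of bottle_1_center, bottle_2_center in the frame of carrier below 0.09 m and x of bottle_1_center in the frame of carrier between -0.07 and 0.07 m and y of bottle_1_center in the frame of carrier between -0.105 and 0.105 m and angle between each of bottle_1_center, bottle_2_center's own z axis and vertical below 0.2 rad and x of bottle_2_center in the frame of carrier between -0.07 and 0.07 m and y of bottle_2_center in the frame of carrier between -0.105 and 0.105 m and linear speed of each of bottle_1, bottle_2 below 0.02 m/s); the robot touches nothing.
It fails at once if a bottle, or the gripper itself, presses on the carrier or its flaps harder than 40 N (contact force between any of bottle_1, bottle_2, the fingers and carrier above 40 N).
It fails at once if a bottle is tipped more than 0.8 rad (angle between any of bottle_1_center, bottle_2_center's own z axis and vertical above 0.8 rad).
It fails at once if the tape, the needle holder or the gauze packet is moved by more than 30 mm (distance of any of tape, needle_holder, gauze from where it was at the start of the episode above 0.03 m).
It also fails if it takes over 72 s, if anything falls off the work surface, if the arm or the gripper's body presses on something with over 40 N, if the wrist force passes 120 N, or if a joint passes its speed limit or range.

## Robot

A 6-joint arm with a two-finger parallel gripper is mounted at the origin on a cart in front of the work surface, level with it; the furniture and walls round the work are solid. World frame = base frame: x ahead of the robot, y to its left, z up, the work surface at z = 0. Lengths are in m, angles in rad, forces in N, time in s.
With the tool pointing down it reaches from about 0.375 to 0.9 m from the base axis. Payload 3.1 kg.
Tool frame: the origin (TCP) lies midway between the tips of the shut fingers; the grasp point (between the pads) lies 19 mm behind it (robot.grip_depth is the distance from the TCP to the grasp point, in m); z points along the fingers, y is the direction in which the jaws open and shut (so a half turn about z gives the same grasp; the last joint's range is limited). The gripper opens to 87 mm and grips with 3 to 60 N. Pads are 19 mm wide; open, the fingers measure 117 mm over their backs; the gripper's body (75 mm by 190 mm) begins 51 mm behind the grasp point.
Start: joints at [-1.423, 0.527, 1.433, -0, 1.181, -0.178], TCP at [0.201, -0.592, 0.197] pointing down, gripper open.
Joint ranges: [-3.08, 3.08], [-0.75, 2.2], [0.22, 2.44], [-1.43, 4.57], [0, 2.65], [-2.85, 2.85]. Speed limits (rad/s): [2.79, 2.79, 3.14, 3.14, 3.14, 3.14].

## Interface

Orientations are given as a unit quaternion [x, y, z, w].
In Python, from rig import robot gives the robot as it stands.
- The arm moves only by the tool carry_out, never from a script. Its arguments are lists of equal length, an entry for each row: "dr": the turn, a rotation vector about the world's x, y, z in rad, a list of three; "translation": the shift along the world's x, y, z in cm, a list of three; "grip": the opening, from 0 (shut) to 1 (fully open). A call has 1 to 20 rows; each row is the pose to reach, as a shift and turn from the pose commanded when the call began; what a row does not reach only later rows make up. A row lasts 1/12 s, in which the tool goes at most 41.7 mm and 7.16 degrees, less where a joint would pass 70% of its speed; a pose out of reach is approached as far as the arm can. A call with a gripper value outside its range is refused whole. The fingers move at their own pace and stop on an object; "newtons" is the grip in N (left out, the last holds). Time passes only in rows, so rows that repeat a pose let the fingers close. It gives the time, the measured TCP pose, the force and the opening at its end, in the units of the state.
- robot.get_obs(): the state, without advancing time (a new reading comes with each control period).
- robot.camera(name): name is "scene" or "top"; returns a dict with "color" (420x560x3 uint8, blue, green, red), "camera_matrix" (3x3 intrinsics, pixels), "T" (4x4, takes a point from camera to world coordinates). Camera axes: x right, y down, z forward; pixel columns grow to the right and rows downward; lengths in m; the calibration is good to about 2 mm. A picture is of the moment at which its call begins. There is no depth.
- robot.hand_in(): hands the job in, once; it reports no verdict.
The state is a dict: "time": time; "q": joint angles; "joint_velocities": joint speeds; "joint_torque": joint torques, N m; "position": TCP position; "tool_rot": TCP orientation; "ft_force": force on the tool from outside, world axes, zero at the start; "moment": the same for the moment, N m; "grip_width": finger opening in m.
Only numpy, scipy, OpenCV 4.12 (cv2) and the standard library are available. Lean on these libraries where they do the work, as an engineer would, in place of code of your own. Each camera call takes 0.05 s, during which the arm holds its last target. There are 200 camera calls.

## Working session

There is one attempt and no reset: what is moved stays moved. The work goes in short steps, Python scripts to look and compute and a tool call to move; the robot and the scene stay as the last step left them, time stands still between calls to the robot, and variables do not carry over. Pictures are saved under pics/ and viewed, about 8 in all and at most 12, crops included, and the job is handed in when it is done.

Besides the shell and the picture viewer there is one more tool, called after "Request:" as a command line: name --argument value ..., lists and objects as JSON in quotes. carry_out: Moves the arm, as the interface text tells. Its arguments: {"type":"object","properties":{"dr":{"type":"array"},"translation":{"type":"array"},"grip":{"type":"array"},"newtons":{"type":"number"}},"required":["dr","translation","grip"]}

```bash
mkdir -p pics
cat > h.py <<'E'
from rig import robot
import numpy as np, cv2
def cam(n):
    c=robot.camera(n); return c["color"],np.array(c["camera_matrix"]),np.array(c["T"])
def ray(K,T,uv,z):
    d=T[:3,:3]@np.linalg.solve(K,[uv[0],uv[1],1.]); o=T[:3,3]; return o+d*(z-o[2])/d[2]
def proj(K,T,p):
    q=K@(T[:3,:3].T@(np.array(p)-T[:3,3])); return q[:2]/q[2]
E
python3 - <<'E'
from h import *
for n in("top","scene"):
    c,K,T=cam(n); cv2.imwrite(f"pics/{n}0.png",c); print(n,K.round(1).tolist(),T.round(3).tolist()); np.savez(n+"0.npz",c=c,K=K,T=T)
print(robot.get_obs())
E
```

```text
top [[426.8, 0.0, 282.1], [0.0, 426.8, 207.3], [0.0, 0.0, 1.0]] [[0.016, -0.995, 0.099, 0.389], [-1.0, -0.015, 0.015, 0.241], [-0.014, -0.1, -0.995, 1.04], [0.0, 0.0, 0.0, 1.0]]
scene [[432.2, 0.0, 273.2], [0.0, 432.2, 209.3], [0.0, 0.0, 1.0]] [[-0.63, -0.59, 0.504, 0.069], [-0.776, 0.467, -0.424, 0.616], [0.015, -0.658, -0.753, 0.742], [0.0, 0.0, 0.0, 1.0]]
{'time': 0.1, 'q': array([-1.42249142e+00,  5.28377553e-01,  1.43376726e+00,  9.29994502e-06,
        1.18138932e+00, -1.78482827e-01]), 'joint_velocities': array([-0.00098546, -0.00034968, -0.00254982,  0.00033756, -0.00036686,
        0.00015589]), 'joint_torque': array([-8.69932792e-04, -4.40987134e+01, -1.77150983e+01,  6.35385001e-02,
        5.34022122e-02, -4.69226109e-05]), 'position': array([ 0.20056198, -0.59120499,  0.19576906]), 'tool_rot': array([ 9.86680717e-01,  1.62665980e-01,  1.89465485e-05, -9.70564895e-04]), 'ft_force': array([-0.25389966,  0.81839611,  1.11904079]), 'moment': array([ 0.01809034, -0.03147449,  0.01855834]), 'grip_width': 0.08715008339927885}
```

View pics/top0.png

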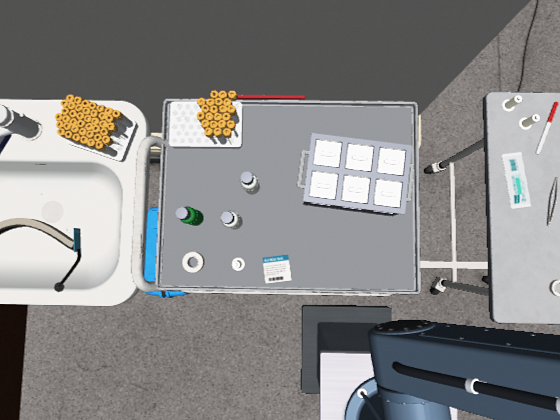

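View pics/scene0.png

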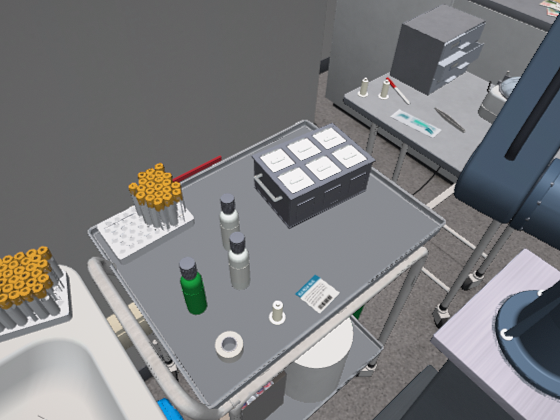

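Candidates for the bottles (top view): white at (249,181), white at (231,219), green at (187,214) (excluded by colour), and the needle holder at (238,264) (short, beige). I choose the two white ones and will check them in a close crop. The flaps are the six white squares around (325–390, 153–193).

```bash
cat > meas.py <<'E'
from h import *
t=np.load("top0.npz");s=np.load("scene0.npz")
c,K,T=t["c"],t["K"],t["T"]
w=(c.min(2)>215).astype(np.uint8); w[:130]=0;w[215:]=0;w[:,:300]=0;w[:,415:]=0
w=cv2.morphologyEx(w,cv2.MORPH_CLOSE,np.ones((3,3)))
P=[]
for k in cv2.findContours(w,0,2)[0]:
    if cv2.contourArea(k)>150:
        r=cv2.minAreaRect(k); p=ray(K,T,r[0],.1); P.append(p); print(np.round(r[0],1),np.round(r[1],1),p.round(4))
P=np.array(P)
print("carrier centre",P.mean(0), "n",len(P))
u=np.linalg.svd((P-P.mean(0))[:,:2])[2][0]; print("long axis",u,np.arctan2(u[1],u[0]))
a=cv2.resize(c[155:285,165:305],None,fx=4,fy=4,interpolation=2)
b=cv2.resize(s["c"][185:325,170:320],None,fx=4,fy=4,interpolation=2)[:520]
b=b[:, :600]
o=np.zeros((560,800,3),np.uint8); 
o=np.hstack([cv2.resize(a,(400,371)),cv2.resize(s["c"][185:325,170:320],(398,371),interpolation=2)])
cv2.imwrite("pics/crop1.png",o)
E
python3 meas.py
```

```text
[387.5 192.7] [26.  25.6] [0.519  0.0225 0.1   ]
[355.3 188.6] [25.6 25.4] [0.5271 0.0936 0.1   ]
[323.1 184.6] [25.7 25.4] [0.5351 0.165  0.1   ]
[390.9 160.8] [25.5 25.2] [0.5909 0.0145 0.1   ]
[359.1 156.8] [25.2 25.3] [0.5989 0.0852 0.1   ]
[327.1 152.8] [25.2 25.1] [0.6072 0.1566 0.1   ]
carrier centre [0.56301011 0.08955815 0.1       ] n 6
long axis [-0.112446   -0.99365784] -1.6834806479290465
```

View pics/crop1.png

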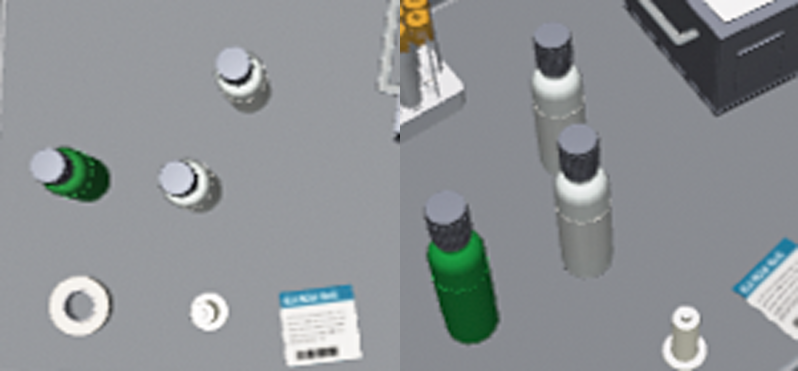

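```bash
cat > m2.py <<'E'
from h import *
t=np.load("top0.npz");s=np.load("scene0.npz")
def tri(a,b):
    A=[];B=[]
    for m,uv in((t,a),(s,b)):
        d=m["T"][:3,:3]@np.linalg.solve(m["K"],[*uv,1.]);d/=np.linalg.norm(d);M=np.eye(3)-np.outer(d,d);A.append(M);B.append(M@m["T"][:3,3])
    return np.linalg.solve(sum(A),sum(B))
for n,a,b in(("A",(246.9,177.8),(227.7,198.9)),("B",(227.3,217.6),(237.5,237)),("green",(182.3,212.3),(187.7,263.4))):
    print(n,ray(t["K"],t["T"],a,.15).round(4),ray(s["K"],s["T"],b,.15).round(4),tri(a,b).round(4))
o=np.hstack([cv2.resize(t["c"][132:215,298:414],(480,344),interpolation=2),cv2.resize(s["c"][120:225,250:375],(320,344),interpolation=2)])
cv2.imwrite("pics/crop2.png",o)
E
python3 m2.py
```

```text
A [0.5395 0.3299 0.15  ] [0.5376 0.3325 0.15  ] [0.5403 0.3305 0.1463]
B [0.4546 0.3689 0.15  ] [0.4543 0.3705 0.15  ] [0.4551 0.3695 0.1483]
green [0.4643 0.4639 0.15  ] [0.4609 0.4661 0.15  ] [0.4646 0.465  0.1448]
```

View pics/crop2.png

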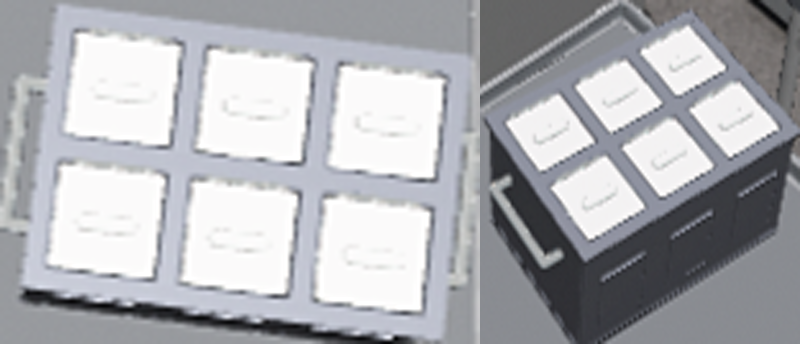

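White bottles confirmed in the crop: A at (0.540, 0.331), B at (0.455, 0.369), with green at (0.464, 0.465) left alone. The carrier's centre is (0.563, 0.090), long axis at about 83.5°. The crop does not show the hinge side. Moving now.

Request:
carry_out --dr '[[0, 0, 0], [0, 0, 0], [0, 0, 0], [0, 0, 0], [0, 0, 0], [0, 0, 0], [0, 0, 0], [0, 0, 0], [0, 0, 0], [0, 0, 0], [0, 0, 0], [0, 0, 0], [0, 0, 0], [0, 0, 0], [0, 0, 0], [0, 0, 0], [0, 0, 0], [0, 0, 0], [0, 0, 0], [0, 0, 0]]' --translation '[[3, 2.4, 1], [6, 4.8, 2], [9, 7.2, 3], [12, 9.6, 4], [15, 12, 5], [18, 14.4, 6], [21, 16.8, 7], [24, 19.2, 8], [27, 21.6, 9], [30, 24, 10], [31, 28, 10], [32, 32, 10], [33, 36, 10], [34, 40, 10], [35, 44, 10], [36, 48, 10], [37, 52, 10], [38, 56, 10], [38, 60, 10], [38, 60, 10]]' --grip '[0.65, 0.65, 0.65, 0.65, 0.65, 0.65, 0.65, 0.65, 0.65, 0.65, 0.65, 0.65, 0.65, 0.65, 0.65, 0.65, 0.65, 0.65, 0.65, 0.65]' --newtons 25

```text
time: 1.77
position: [0.5796, 0.0157, 0.2961]
tool_rot: [0.986, 0.166, -0.001, -0.002]
ft_force: [0.4, -0.2, 0.3]
grip_width: 0.0563
```

Request:
carry_out --dr '[[0, 0, 0], [0, 0, 0], [0, 0, 0], [0, 0, 0], [0, 0, 0], [0, 0, 0], [0, 0, 0], [0, 0, 0], [0, 0, 0], [0, 0, 0], [0, 0, 0], [0, 0, 0], [0, 0, 0], [0, 0, 0], [0, 0, 0], [0, 0, 0], [0, 0, 0], [0, 0, 0], [0, 0, 0], [0, 0, 0]]' --translation '[[-0.3, 2, 0], [-0.5, 5, 0], [-1, 8, 0], [-1.5, 11, 0], [-2, 14, 0], [-2.4, 17, 0], [-2.7, 20, 0], [-3, 23, 0], [-3.3, 26, 0], [-3.6, 28.5, 0], [-3.9, 30.5, -1], [-4.1, 31.6, -2], [-4.1, 32.3, -4], [-4.1, 32.3, -6], [-4.1, 32.3, -8], [-4.1, 32.3, -10], [-4.1, 32.3, -11], [-4.1, 32.3, -12], [-4.1, 32.3, -12], [-4.1, 32.3, -12]]' --grip '[0.65, 0.65, 0.65, 0.65, 0.65, 0.65, 0.65, 0.65, 0.65, 0.65, 0.65, 0.65, 0.65, 0.65, 0.65, 0.65, 0.65, 0.65, 0.65, 0.65]'

```text
time: 3.43
position: [0.5399, 0.3307, 0.1765]
tool_rot: [0.987, 0.162, -0.0, 0.0]
ft_force: [1.0, -0.1, -0.1]
grip_width: 0.0566
```

Request:
carry_out --dr '[[0, 0, 0], [0, 0, 0], [0, 0, 0], [0, 0, 0], [0, 0, 0], [0, 0, 0], [0, 0, 0], [0, 0, 0], [0, 0, 0], [0, 0, 0], [0, 0, 0], [0, 0, 0], [0, 0, 0], [0, 0, 0], [0, 0, 0], [0, 0, 0], [0, 0, 0], [0, 0, 0], [0, 0, 0], [0, 0, 0]]' --translation '[[0, 0, -1.5], [0, 0, -3], [0, 0, -4.5], [0, 0, -5.5], [0, 0, -6], [0, 0, -6], [0, 0, -6], [0, 0, -6], [0, 0, -6], [0, 0, -6], [0, 0, -6], [0, 0, -6], [0, 0, -5.5], [0, 0, -4.5], [0, 0, -3], [0, 0, -1], [0, 0, 1], [0, 0, 3], [0, 0, 4], [0, 0, 4]]' --grip '[0.65, 0.65, 0.65, 0.65, 0.65, 0.65, 0.2, 0.2, 0.2, 0.2, 0.2, 0.2, 0.2, 0.2, 0.2, 0.2, 0.2, 0.2, 0.2, 0.2]'

```text
time: 5.1
position: [0.5415, 0.3319, 0.2203]
tool_rot: [0.987, 0.163, 0.003, -0.001]
ft_force: [0.3, 0.1, -0.3]
grip_width: 0.0248
```

Run:
```python
from h import *
print({k:v for k,v in robot.get_obs().items() if k in("position","ft_force","grip_width","q","time")})
```

```text
{'time': 5.1, 'q': array([3.74216301e-01, 5.14340764e-01, 1.38539514e+00, 4.55217468e-05,
       1.23493030e+00, 1.61806860e+00]), 'position': array([0.54154628, 0.33194527, 0.22025167]), 'ft_force': array([ 0.25890203,  0.07199667, -0.28648657]), 'grip_width': 0.02476378420661573}
```

Request:
carry_out --dr '[[0, 0, 0], [0, 0, 0], [0, 0, 0], [0, 0, 0], [0, 0, 0], [0, 0, 0], [0, 0, 0], [0, 0, 0], [0, 0, 0], [0, 0, 0], [0, 0, 0], [0, 0, 0], [0, 0, 0], [0, 0, 0], [0, 0, 0], [0, 0, 0], [0, 0, 0], [0, 0, 0], [0, 0, 0], [0, 0, 0]]' --translation '[[0, 0, 1], [0, 0, 2.5], [0, -0.5, 3.5], [0, -1.5, 4], [-0.1, -3, 4], [-0.1, -4.5, 4], [-0.2, -6.5, 4], [-0.3, -8.5, 4], [-0.4, -10.5, 4], [-0.5, -12.5, 4], [-0.5, -14.2, 4], [-0.5, -15.5, 4], [-0.5, -16.2, 4], [-0.5, -16.6, 4], [-0.5, -16.6, 3.5], [-0.5, -16.6, 2.5], [-0.5, -16.6, 1.7], [-0.5, -16.6, 1.2], [-0.5, -16.6, 1], [-0.5, -16.6, 1]]' --grip '[0.2, 0.2, 0.2, 0.2, 0.2, 0.2, 0.2, 0.2, 0.2, 0.2, 0.2, 0.2, 0.2, 0.2, 0.2, 0.2, 0.2, 0.2, 0.2, 0.2]'

```text
time: 6.77
position: [0.534, 0.1656, 0.2255]
tool_rot: [0.987, 0.163, -0.001, -0.0]
ft_force: [-0.4, 0.6, -0.6]
grip_width: 0.0245
```

Run:
```python
from h import *
print({k:v for k,v in robot.get_obs().items() if k in("position","ft_force","grip_width","time")})
a=cam("top")[0]; b=cam("scene")[0]
cv2.imwrite("pics/p1.png",np.hstack([cv2.resize(a[110:240,220:430],(420,260),interpolation=2),cv2.resize(b[60:240,180:380],(300,260),interpolation=2)]))
```

```text
{'time': 6.7667, 'position': array([0.53395055, 0.16556823, 0.22545339]), 'ft_force': array([-0.41432906,  0.58565832, -0.59174737]), 'grip_width': 0.024467239094698178}
```

View pics/p1.png

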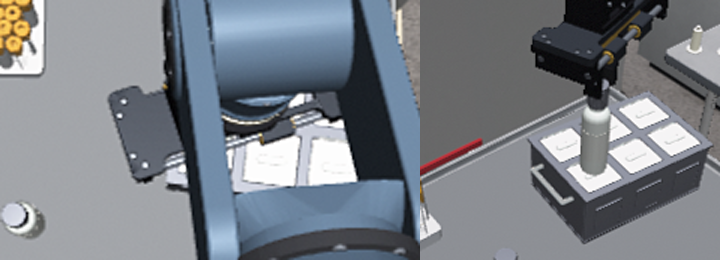

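The bottle is held upright over the near-left cell (scene crop around (595,175)). The top view is mostly blocked by the arm. I'll press gently from here.

Request:
carry_out --dr '[[0, 0, 0], [0, 0, 0], [0, 0, 0], [0, 0, 0], [0, 0, 0], [0, 0, 0], [0, 0, 0], [0, 0, 0], [0, 0, 0], [0, 0, 0], [0, 0, 0]]' --translation '[[0, 0, -0.2], [0, 0, -0.4], [0, 0, -0.6], [0, 0, -0.75], [0, 0, -0.9], [0, 0, -1], [0, 0, -1.1], [0, 0, -1.2], [0, 0, -1.3], [0, 0, -1.3], [0, 0, -1.3]]' --grip '[0.2, 0.2, 0.2, 0.2, 0.2, 0.2, 0.2, 0.2, 0.2, 0.2, 0.2]'

```text
time: 7.78
position: [0.5361, 0.1653, 0.2151]
tool_rot: [0.987, 0.163, 0.002, 0.0]
ft_force: [0.4, 0.0, 6.0]
grip_width: 0.0242
```

6 N at foot ≈1.5 mm below the cover means this cell is taken. Next, the cell behind it at (0.607, 0.157).

Request:
carry_out --dr '[[0, 0, 0], [0, 0, 0], [0, 0, 0], [0, 0, 0], [0, 0, 0], [0, 0, 0], [0, 0, 0], [0, 0, 0], [0, 0, 0], [0, 0, 0], [0, 0, 0], [0, 0, 0], [0, 0, 0], [0, 0, 0], [0, 0, 0], [0, 0, 0], [0, 0, 0], [0, 0, 0], [0, 0, 0]]' --translation '[[0, 0, 0.7], [0, 0, 1.7], [0.3, 0, 2.5], [1.3, -0.2, 2.5], [2.6, -0.4, 2.5], [4, -0.5, 2.5], [5.4, -0.7, 2.5], [6.5, -0.8, 2.5], [7, -0.9, 2.3], [7.2, -0.9, 1.9], [7.2, -0.9, 1.5], [7.2, -0.9, 1.2], [7.2, -0.9, 0.9], [7.2, -0.9, 0.6], [7.2, -0.9, 0.4], [7.2, -0.9, 0.2], [7.2, -0.9, 0], [7.2, -0.9, 0], [7.2, -0.9, 0]]' --grip '[0.2, 0.2, 0.2, 0.2, 0.2, 0.2, 0.2, 0.2, 0.2, 0.2, 0.2, 0.2, 0.2, 0.2, 0.2, 0.2, 0.2, 0.2, 0.2]'

```text
time: 9.37
position: [0.6066, 0.1561, 0.2137]
tool_rot: [0.987, 0.163, -0.0, 0.0]
ft_force: [0.2, -0.1, -0.8]
grip_width: 0.0245
```

Request:
carry_out --dr '[[0, 0, 0], [0, 0, 0], [0, 0, 0], [0, 0, 0], [0, 0, 0], [0, 0, 0]]' --translation '[[0, 0, -0.1], [0, 0, -0.2], [0, 0, -0.3], [0, 0, -0.4], [0, 0, -0.4], [0, 0, -0.4]]' --grip '[0.2, 0.2, 0.2, 0.2, 0.2, 0.2]'

```text
time: 9.87
position: [0.6067, 0.1561, 0.2096]
tool_rot: [0.987, 0.163, -0.0, 0.0]
ft_force: [-0.3, 0.2, -1.8]
grip_width: 0.0247
```

No resistance 7 mm down, so this cell is empty. I'll go a bit deeper, then look for the hinge side.

Request:
carry_out --dr '[[0, 0, 0], [0, 0, 0], [0, 0, 0], [0, 0, 0], [0, 0, 0], [0, 0, 0], [0, 0, 0], [0, 0, 0], [0, 0, 0]]' --translation '[[0, 0, -0.2], [0, 0, -0.5], [0, 0, -0.8], [0, 0, -1.1], [0, 0, -1.4], [0, 0, -1.7], [0, 0, -2], [0, 0, -2], [0, 0, -2]]' --grip '[0.2, 0.2, 0.2, 0.2, 0.2, 0.2, 0.2, 0.2, 0.2]'

```text
time: 10.62
position: [0.6068, 0.156, 0.1895]
tool_rot: [0.987, 0.163, -0.0, 0.0]
ft_force: [-0.3, -0.1, -0.1]
grip_width: 0.0243
```

Run:
```python
from h import *
a=cam("top")[0]; b,K,T=cam("scene")
print(proj(K,T,[.607,.1566,.1]))
cv2.imwrite("pics/p2.png",np.hstack([cv2.resize(a[130:220,290:420],(390,270),interpolation=2),cv2.resize(b[115:205,240:350],(396,270),interpolation=2)]))
```

```text
[276.67013787 159.44025575]
```

View pics/p2.png

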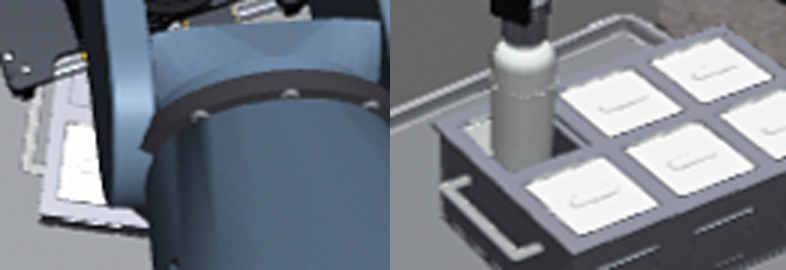

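The light open flap hangs at the left/upper-left edge (crop (480,135)), so the hinge is on the world +x side. The clear gap is on the other side. I'll shift 4 mm toward −x and lower.

Request:
carry_out --dr '[[0, 0, 0], [0, 0, 0], [0, 0, 0], [0, 0, 0], [0, 0, 0], [0, 0, 0], [0, 0, 0], [0, 0, 0], [0, 0, 0], [0, 0, 0], [0, 0, 0], [0, 0, 0], [0, 0, 0], [0, 0, 0], [0, 0, 0], [0, 0, 0], [0, 0, 0], [0, 0, 0]]' --translation '[[-0.2, 0, 0], [-0.4, 0.05, -0.2], [-0.4, 0.05, -0.5], [-0.4, 0.05, -1], [-0.4, 0.05, -1.5], [-0.4, 0.05, -2], [-0.4, 0.05, -2.5], [-0.4, 0.05, -3], [-0.4, 0.05, -3.5], [-0.4, 0.05, -4], [-0.4, 0.05, -4.5], [-0.4, 0.05, -5], [-0.4, 0.05, -5.5], [-0.4, 0.05, -5.9], [-0.4, 0.05, -6.2], [-0.4, 0.05, -6.4], [-0.4, 0.05, -6.4], [-0.4, 0.05, -6.4]]' --grip '[0.2, 0.2, 0.2, 0.2, 0.2, 0.2, 0.2, 0.2, 0.2, 0.2, 0.2, 0.2, 0.2, 0.2, 0.2, 0.2, 0.2, 0.2]'

```text
time: 12.22
position: [0.6026, 0.1567, 0.1256]
tool_rot: [0.987, 0.163, -0.0, -0.0]
ft_force: [-1.0, -0.1, -1.4]
grip_width: 0.0242
```

Request:
carry_out --dr '[[0, 0, 0], [0, 0, 0], [0, 0, 0], [0, 0, 0], [0, 0, 0]]' --translation '[[0, 0, -0.1], [0, 0, -0.2], [0, 0, -0.3], [0, 0, -0.35], [0, 0, -0.35]]' --grip '[0.2, 0.2, 0.2, 0.2, 0.2]'

```text
time: 12.63
position: [0.6028, 0.1566, 0.1223]
tool_rot: [0.987, 0.163, 0.0, 0.0]
ft_force: [-0.8, 0.2, -0.9]
grip_width: 0.025
```

Request:
carry_out --dr '[[0, 0, 0], [0, 0, 0], [0, 0, 0], [0, 0, 0], [0, 0, 0], [0, 0, 0], [0, 0, 0], [0, 0, 0], [0, 0, 0], [0, 0, 0], [0, 0, 0], [0, 0, 0], [0, 0, 0], [0, 0, 0], [0, 0, 0], [0, 0, 0], [0, 0, 0], [0, 0, 0], [0, 0, 0], [0, 0, 0]]' --translation '[[0, 0, -0.1], [0, 0, -0.1], [0, 0, -0.1], [0, 0, -0.1], [0, 0, 0.3], [0, 0, 1], [0, 0, 2], [0, 0, 4], [0, 0, 6.5], [0, 0, 9], [-1, 1.5, 10], [-3, 4, 10], [-5, 7, 10], [-7, 10, 10], [-9, 13, 10], [-11, 16, 10], [-13, 18.5, 10], [-14, 20.3, 10], [-14.8, 21.2, 10], [-14.8, 21.2, 9.5]]' --grip '[0.3, 0.6, 0.6, 0.6, 0.6, 0.6, 0.6, 0.6, 0.6, 0.6, 0.65, 0.65, 0.65, 0.65, 0.65, 0.65, 0.65, 0.65, 0.65, 0.65]'

```text
time: 14.3
position: [0.4539, 0.3708, 0.2189]
tool_rot: [0.986, 0.164, 0.001, -0.001]
ft_force: [0.6, -1.1, 0.5]
grip_width: 0.0566
```

Run:
```python
from h import *
a=cam("top")[0]; b,K,T=cam("scene"); print(robot.get_obs()["position"])
cv2.imwrite("pics/p3.png",np.hstack([cv2.resize(a[110:260,200:430],(460,300),interpolation=2),cv2.resize(b[100:250,170:340],(340,300),interpolation=2)]))
```

```text
[0.45461587 0.36796962 0.21687642]
```

View pics/p3.png

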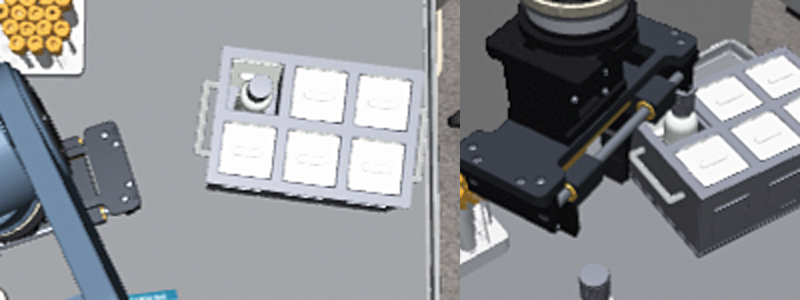

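Bottle 1 stands deep in the far-left cell (top crop (258,90)), with its flap held open on the +x side. Now bottle B.

Request:
carry_out --dr '[[0, 0, 0], [0, 0, 0], [0, 0, 0], [0, 0, 0], [0, 0, 0], [0, 0, 0], [0, 0, 0], [0, 0, 0], [0, 0, 0], [0, 0, 0], [0, 0, 0], [0, 0, 0], [0, 0, 0], [0, 0, 0], [0, 0, 0], [0, 0, 0], [0, 0, 0], [0, 0, 0], [0, 0, 0], [0, 0, 0]]' --translation '[[0, 0, -1.5], [0, 0, -3], [0, 0, -5], [0, 0, -7], [0, 0, -8.5], [0, 0, -9.5], [0, 0, -10], [0, 0, -10], [0, 0, -10], [0, 0, -10], [0, 0, -10], [0, 0, -10], [0, 0, -10], [0, 0, -9.5], [0, 0, -8], [0, 0, -6], [0, 0, -4], [0, 0, -1], [0, 0, 1], [0, 0, 3]]' --grip '[0.65, 0.65, 0.65, 0.65, 0.65, 0.65, 0.65, 0.65, 0.2, 0.2, 0.2, 0.2, 0.2, 0.2, 0.2, 0.2, 0.2, 0.2, 0.2, 0.2]'

```text
time: 16.07
position: [0.4546, 0.3687, 0.249]
tool_rot: [0.987, 0.163, 0.001, -0.0]
ft_force: [0.8, 0.2, -1.0]
grip_width: 0.0234
```

Request:
carry_out --dr '[[0, 0, 0], [0, 0, 0], [0, 0, 0], [0, 0, 0], [0, 0, 0], [0, 0, 0], [0, 0, 0], [0, 0, 0], [0, 0, 0], [0, 0, 0], [0, 0, 0], [0, 0, 0], [0, 0, 0], [0, 0, 0], [0, 0, 0], [0, 0, 0], [0, 0, 0], [0, 0, 0], [0, 0, 0], [0, 0, 0]]' --translation '[[0.2, -0.7, 0.5], [0.5, -2, 1], [1, -4, 1], [1.6, -6.5, 1], [2.3, -9, 1], [3, -11.5, 1], [3.6, -14, 1], [4.3, -16.5, 1], [5, -19, 1], [5.6, -21.5, 1], [6.2, -23.7, 1], [6.7, -25.5, 0.5], [7, -26.7, 0], [7.2, -27.3, -0.6], [7.2, -27.5, -1.2], [7.2, -27.5, -1.7], [7.2, -27.5, -2.1], [7.2, -27.5, -2.4], [7.2, -27.5, -2.4], [7.2, -27.5, -2.4]]' --grip '[0.2, 0.2, 0.2, 0.2, 0.2, 0.2, 0.2, 0.2, 0.2, 0.2, 0.2, 0.2, 0.2, 0.2, 0.2, 0.2, 0.2, 0.2, 0.2, 0.2]'

```text
time: 17.73
position: [0.5264, 0.0944, 0.2231]
tool_rot: [0.987, 0.163, -0.0, -0.0]
ft_force: [0.6, -0.0, -0.5]
grip_width: 0.0235
```

Request:
carry_out --dr '[[0, 0, 0], [0, 0, 0], [0, 0, 0], [0, 0, 0], [0, 0, 0], [0, 0, 0], [0, 0, 0], [0, 0, 0]]' --translation '[[0, 0, -0.2], [0, 0, -0.4], [0, 0, -0.6], [0, 0, -0.75], [0, 0, -0.9], [0, 0, -1], [0, 0, -1], [0, 0, -1]]' --grip '[0.2, 0.2, 0.2, 0.2, 0.2, 0.2, 0.2, 0.2]'

```text
time: 18.4
position: [0.5304, 0.0938, 0.2167]
tool_rot: [0.987, 0.163, 0.005, 0.001]
ft_force: [0.5, -0.0, 12.8]
grip_width: 0.0235
```

12.8 N: taken. Next, the far middle cell.

Request:
carry_out --dr '[[0, 0, 0], [0, 0, 0], [0, 0, 0], [0, 0, 0], [0, 0, 0], [0, 0, 0], [0, 0, 0], [0, 0, 0], [0, 0, 0], [0, 0, 0], [0, 0, 0], [0, 0, 0], [0, 0, 0], [0, 0, 0], [0, 0, 0], [0, 0, 0], [0, 0, 0], [0, 0, 0], [0, 0, 0]]' --translation '[[0, 0, 0.7], [0, 0, 1.7], [0.3, 0, 2.5], [1.3, -0.2, 2.5], [2.6, -0.4, 2.5], [4, -0.5, 2.5], [5.4, -0.7, 2.5], [6.5, -0.8, 2.5], [7, -0.8, 2.3], [7.2, -0.8, 1.9], [7.2, -0.8, 1.5], [7.2, -0.8, 1.2], [7.2, -0.8, 0.9], [7.2, -0.8, 0.7], [7.2, -0.8, 0.5], [7.2, -0.8, 0.3], [7.2, -0.8, 0.2], [7.2, -0.8, 0.1], [7.2, -0.8, 0.1]]' --grip '[0.2, 0.2, 0.2, 0.2, 0.2, 0.2, 0.2, 0.2, 0.2, 0.2, 0.2, 0.2, 0.2, 0.2, 0.2, 0.2, 0.2, 0.2, 0.2]'

```text
time: 19.98
position: [0.6013, 0.0859, 0.2174]
tool_rot: [0.987, 0.163, 0.004, 0.0]
ft_force: [-0.0, 0.5, 10.1]
grip_width: 0.0238
```

10.1 N: taken. Next, the far right cell (0.591, 0.0145).

Request:
carry_out --dr '[[0, 0, 0], [0, 0, 0], [0, 0, 0], [0, 0, 0], [0, 0, 0], [0, 0, 0], [0, 0, 0], [0, 0, 0], [0, 0, 0], [0, 0, 0], [0, 0, 0], [0, 0, 0], [0, 0, 0], [0, 0, 0], [0, 0, 0], [0, 0, 0], [0, 0, 0], [0, 0, 0], [0, 0, 0]]' --translation '[[0, 0, 0.7], [0, 0, 1.7], [0, -0.3, 2.5], [-0.1, -1.3, 2.5], [-0.3, -2.6, 2.5], [-0.5, -4, 2.5], [-0.6, -5.4, 2.5], [-0.7, -6.5, 2.5], [-0.8, -7, 2.3], [-0.8, -7.1, 1.9], [-0.8, -7.1, 1.5], [-0.8, -7.1, 1.2], [-0.8, -7.1, 0.9], [-0.8, -7.1, 0.7], [-0.8, -7.1, 0.5], [-0.8, -7.1, 0.3], [-0.8, -7.1, 0.2], [-0.8, -7.1, 0.1], [-0.8, -7.1, 0.1]]' --grip '[0.2, 0.2, 0.2, 0.2, 0.2, 0.2, 0.2, 0.2, 0.2, 0.2, 0.2, 0.2, 0.2, 0.2, 0.2, 0.2, 0.2, 0.2, 0.2]'

```text
time: 21.57
position: [0.5906, 0.0148, 0.215]
tool_rot: [0.987, 0.163, -0.0, -0.0]
ft_force: [-0.7, -0.5, -1.0]
grip_width: 0.0237
```

Empty. Lowering with the 4 mm shift.

Request:
carry_out --dr '[[0, 0, 0], [0, 0, 0], [0, 0, 0], [0, 0, 0], [0, 0, 0], [0, 0, 0], [0, 0, 0], [0, 0, 0], [0, 0, 0], [0, 0, 0], [0, 0, 0], [0, 0, 0], [0, 0, 0], [0, 0, 0], [0, 0, 0], [0, 0, 0], [0, 0, 0], [0, 0, 0], [0, 0, 0], [0, 0, 0]]' --translation '[[-0.2, 0, -0.2], [-0.4, 0.05, -0.5], [-0.4, 0.05, -0.9], [-0.4, 0.05, -1.3], [-0.4, 0.05, -1.8], [-0.4, 0.05, -2.3], [-0.4, 0.05, -2.8], [-0.4, 0.05, -3.3], [-0.4, 0.05, -3.8], [-0.4, 0.05, -4.3], [-0.4, 0.05, -4.8], [-0.4, 0.05, -5.3], [-0.4, 0.05, -5.8], [-0.4, 0.05, -6.3], [-0.4, 0.05, -6.8], [-0.4, 0.05, -7.3], [-0.4, 0.05, -7.8], [-0.4, 0.05, -8.2], [-0.4, 0.05, -8.5], [-0.4, 0.05, -8.5]]' --grip '[0.2, 0.2, 0.2, 0.2, 0.2, 0.2, 0.2, 0.2, 0.2, 0.2, 0.2, 0.2, 0.2, 0.2, 0.2, 0.2, 0.2, 0.2, 0.2, 0.2]'

```text
time: 23.23
position: [0.5861, 0.0152, 0.1293]
tool_rot: [0.987, 0.163, -0.001, -0.0]
ft_force: [-1.1, -0.3, -1.0]
grip_width: 0.0237
```

Request:
carry_out --dr '[[0, 0, 0], [0, 0, 0], [0, 0, 0], [0, 0, 0], [0, 0, 0], [0, 0, 0], [0, 0, 0]]' --translation '[[0, 0, -0.1], [0, 0, -0.2], [0, 0, -0.3], [0, 0, -0.4], [0, 0, -0.5], [0, 0, -0.55], [0, 0, -0.55]]' --grip '[0.2, 0.2, 0.2, 0.2, 0.2, 0.2, 0.2]'

```text
time: 23.82
position: [0.5878, 0.015, 0.1258]
tool_rot: [0.987, 0.163, 0.001, 0.0]
ft_force: [-0.4, -0.4, 4.5]
grip_width: 0.0239
```

4.5 N at the floor. Releasing and backing off.

Request:
carry_out --dr '[[0, 0, 0], [0, 0, 0], [0, 0, 0], [0, 0, 0], [0, 0, 0], [0, 0, 0], [0, 0, 0], [0, 0, 0], [0, 0, 0], [0, 0, 0], [0, 0, 0], [0, 0, 0], [0, 0, 0], [0, 0, 0], [0, 0, 0], [0, 0, 0], [0, 0, 0], [0, 0, 0], [0, 0, 0], [0, 0, 0]]' --translation '[[0, 0, 0.1], [0, 0, 0.1], [0, 0, 0.1], [0, 0, 0.1], [0, 0, 0.1], [0, 0, 0.3], [0, 0, 1], [0, 0, 2], [0, 0, 4], [0, 0, 6.5], [0, 0, 9], [0, 0, 12], [0, -2, 14], [0, -5, 15], [0, -8.5, 15], [0, -12, 15], [0, -15.5, 15], [0, -18.5, 15], [0, -20, 15], [0, -20, 15]]' --grip '[0.2, 0.4, 0.6, 0.6, 0.6, 0.6, 0.6, 0.6, 0.6, 0.6, 0.6, 0.6, 0.6, 0.6, 0.6, 0.6, 0.6, 0.6, 0.6, 0.6]'

```text
time: 25.48
position: [0.5868, -0.1883, 0.2754]
tool_rot: [0.987, 0.161, 0.001, 0.001]
ft_force: [-0.6, 0.6, -0.1]
grip_width: 0.0523
```

Run:
```python
from h import *
a,K1,T1=cam("top"); b,K,T=cam("scene"); print(robot.get_obs()["position"])
for p in([.603,.157,.155],[.587,.015,.155]): print(proj(K1,T1,p).round(1),proj(K,T,p).round(1))
cv2.imwrite("pics/p4.png",np.hstack([cv2.resize(a[120:220,290:430],(420,300),interpolation=2),cv2.resize(b[100:230,240:390],(346,300),interpolation=2)]))
```

```text
[ 0.58648957 -0.18421929  0.27497035]
[329.3 148.8] [278.3 141. ]
[396.9 157.1] [332.3 119. ]
```

View pics/p4.png

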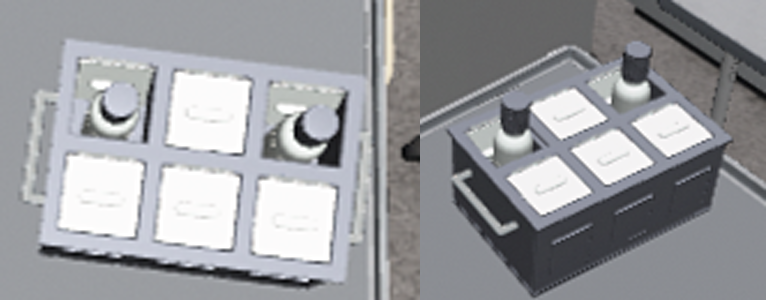

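```bash
sed '/^for n/,$d' m2.py > m3.py
cat >> m3.py <<'E'
for a,b in(((330.7,152.3),(281.6,143.3)),((397,161.3),(334.1,120.8))):
    print(tri(a,b).round(4))
for n in("top","scene"):
    c,K,T=cam(n)
    for y,x in ((.157,.597),(.015,.583)):
        print(n,[proj(K,T,[x,y,z]).round(1).tolist() for z in(.155,.122,.1)])
    cv2.imwrite(f"pics/f_{n}.png",cv2.resize(c[135:185,310:415] if n=="top" else c[110:185,255:360],None,fx=7,fy=7,interpolation=2))
E
python3 m3.py; python3 -c "
import cv2,numpy as np
a=cv2.imread('pics/f_top.png')[:300];b=cv2.imread('pics/f_scene.png')[:300];cv2.imwrite('pics/f.png',np.vstack([a,b]))"
```

```text
[0.5963 0.1535 0.1513]
[0.579  0.0157 0.1551]
top [[329.2, 151.6], [327.8, 155.0], [326.9, 157.2]]
top [[396.9, 159.0], [393.1, 162.2], [390.7, 164.2]]
scene [[280.1, 142.4], [279.7, 154.4], [279.4, 162.0]]
scene [[333.6, 119.9], [331.8, 131.7], [330.7, 139.3]]
```

View pics/f.png

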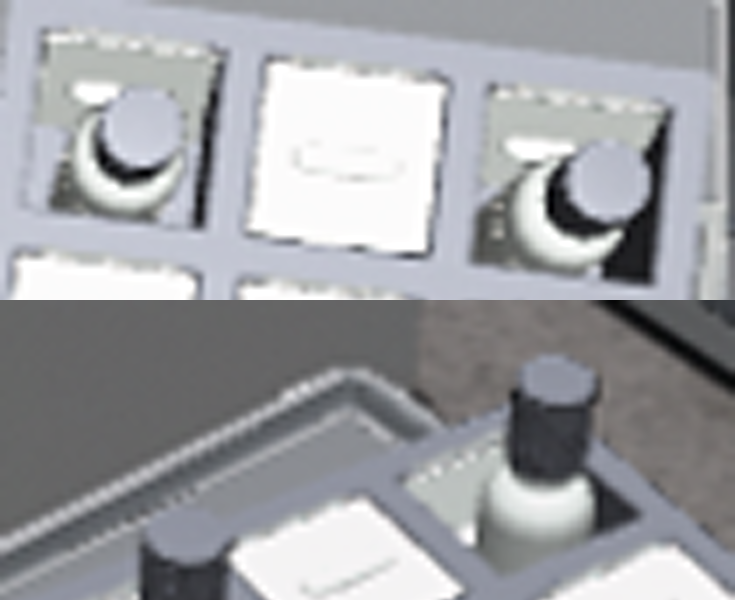

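```bash
python3 -c "
from h import *
print(robot.hand_in())"
```

```text
the job is handed in; nothing more can be done
None
```

Both white bottles are stowed in the carrier and the job is handed in, at about 26 s of robot time; `robot.hand_in()` gives no verdict.

- **Finding the cells:** pressing showed the near-left (6 N), near-middle (12.8 N) and far-middle (10.1 N) cells were taken. The near-right cell was not tried.
- **Stowing:** the far-left and far-right cells let a bottle sink in. I lowered each one 4 mm away from the flap hinge and released it at floor level; only the second showed floor contact, at 4.5 N.
- **Last checks:** triangulated cap tops are at z 0.151 m and 0.155 m, where fully down is 0.155 m. The cap tops moved about 7 mm toward −x after release, probably from the open flap's spring. That fits in the cell's slack, and if it is all lean it is under about 0.1 rad (limit 0.2).
- **Forces and clearance:** the highest wrist force I read was 12.8 N, taken at the end of each move. The arm was clear of everything, and its paths kept away from the tape, needle holder and gauze. I did not measure those three again at the end.

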